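# Close a ceiling sensor and hold it down in the sprung programming jig

## Task

A new cell has just been loaded into the small domed ceiling sensor: push its battery drawer fully home, then seat the sensor upright, dome up, in the sprung ring of the programming jig. Press it down until the ring is on its stop and finish while still holding it pressed down there with the gripper, steadily. Leave the smoke alarm, hub, screwdriver and cell tray where they are.

Things in the scene. Friction and masses are not known exactly. Their poses are not given: they have to be found in the camera images.
- sensor_mid (a point): Ceiling sensor, white plastic, loose, 0.08-0.17 kg, upright on the table, 66 mm high: flat underside 34 mm across, taper widening to 52 mm diameter at 14 mm up, cylinder 52 mm in diameter from 14 to 48 mm, domed lens 45 mm across from 48 to 66 mm. Point on its axis, 33 mm above the underside; z up to the dome. Its battery drawer comes out along its own -x. Any turn about z suits the jig.
- drawer_front (a point): Centre of the outer face of the sensor's battery drawer front, a flat white plate 24 mm wide and 14 mm high, 36 mm above the sensor's underside. This face is 28.5 mm from the sensor's axis when home (2.5 mm proud of the round body), more by drawer when open: 54.5 mm over drawer and back of body when home, up to 67 mm open. Same axes as the sensor.
- drawer (a joint): How far the battery drawer stands out along the sensor's -x, in m: 0 fully home, 0.013 at most; starts 8 to 12 mm out, the edge of a coin cell showing behind its front. About 1 N of friction, so a one-sided push may slide or tip the free-standing sensor; it can be squeezed shut between the drawer front and the back of the body. It stays where it is left.
- ring_mouth (a point): Centre of the sprung ring's mouth, level with its flat top, 55 mm above the table at rest; moves with the ring; z up. Black plastic ring 74 mm across, three ears reaching 53 mm from the axis. Conical bore 54 mm wide at the top, 42 mm at the bottom 9 mm lower; it takes the sensor's tapered end: seated, the sensor's underside is 14 mm below the ring's top (sensor_mid 19 mm above it).
- ring (a joint): How far the ring is pressed down, in m: 0 at rest, 0.012 on its stop. Three preloaded coil springs: it starts to move at about 5 N (the sensor's weight alone does not move it), needs about 13 N at the stop, and springs up again when let go.
- jig: Programming jig, fixed to the table: aluminium base 156 x 120 mm, its top 26 mm above the table, carrying the sprung ring. Origin at table level under the ring's axis; the base runs from 60 mm behind (-x) to 96 mm ahead (+x) of it. A black interface box on the base, its top 44 mm above the table, begins 63 mm from the ring's axis along +x.
- alarm: Smoke alarm, white plastic disc 90 mm in diameter and 37 mm high, loose on the table; origin at the centre of its underside. Leave it alone.
- hub: Wireless hub, flat white plastic box 100 x 100 x 28 mm, loose on the table; origin at the centre of its underside. Leave it alone.
- screwdriver: Small screwdriver, 120 mm long, black handle, lying on the table beyond the jig. Leave it alone.
- cell_tray: Grey plastic tray 100 x 75 x 22 mm with coin cells, loose on the table; origin at the centre of its underside. Leave it alone.
Mind the look-alikes: they are no part of the job. Leave any orange or yellow look-alike of the jig alone.

How it is judged:
By the outcome, as a careful person would: the job done as asked, in the order asked, and still so for the second after the job is handed in, while the arm keeps its last pose, push and grip.
It also fails if it takes over 42 s, if anything falls off the work surface, if the arm or the gripper's body presses on something with over 40 N, if the wrist force passes 120 N, or if a joint passes its speed limit or range.

## Robot

A 7-joint arm with a two-finger parallel gripper is mounted at the origin on the work surface. World frame = base frame: x ahead of the robot, y to its left, z up, the work surface at z = 0. Lengths are in m, angles in rad, forces in N, time in s.
With the tool pointing down it reaches from about 0.425 to 0.825 m from the base axis. Payload 3.6 kg.
Tool frame: the origin (TCP) lies at the very end of the fingers, on their centre line; the grasp point (between the pads) lies bot.pinch_z behind it (bot.pinch_z is the distance from the TCP to the grasp point, in m); z points along the fingers, y is the direction in which the jaws open and shut (so a half turn about z gives the same grasp; the last joint's range is limited). The gripper opens to 85 mm and grips with 20 to 120 N. Pads are 22 mm wide; open, the fingers measure 114 mm over their backs; the gripper's body (76 mm by 85 mm) begins 54 mm behind the grasp point. The pads swing forward as they close: fully open they stand 13 mm farther back than shut.
Start: joints at [1.161, 0.615, -0.013, 1.423, 0.008, 1.103, -0.04], TCP at [0.243, -0.603, 0.204] pointing down, gripper open.
Joint ranges: [-3.12, 3.12], [-0.3, 2.06], [-1.34, 1.32], [0.26, 2.42], [-1.36, 4.5], [0.01, 1.98], [-2.84, 2.84]. Speed limits (rad/s): [2.79, 2.79, 3.14, 3.14, 3.14, 3.14, 3.14].

## Interface

Orientations are given as a rotation vector (axis times angle).
In Python, from plant import bot gives the robot as it stands.
- The arm moves only by the tool step_arm, never from a script. Its arguments are lists of equal length, an entry for each row: "offset": the shift along the tool's x, y, z in m, a list of three; "rot": the turn, a rotation vector about the tool's x, y, z in degrees, a list of three. A call has 1 to 20 rows; each row is the pose to reach, as a shift and turn from the pose measured when the call began, along the tool's axes at that moment; what a row does not reach only later rows make up. A row lasts 1/8 s, in which the tool goes at most 62.5 mm and 10.7 degrees, less where a joint would pass 70% of its speed; a pose out of reach is approached as far as the arm can. A call with a gripper value outside its range is refused whole. "grip" is the finger opening in m, from 0 to 0.0854, set as the call begins (left out, the last holds). The fingers move at their own pace and stop on an object; "force" is the grip in N (left out, the last holds). Time passes only in rows, so rows that repeat a pose let the fingers close. It gives the time, the measured TCP pose, the force and the opening at its end, in the units of the state.
- bot.observe(): the state, without advancing time (a new reading comes with each control period).
- bot.camera(name): name is "scene" or "top" or "wrist"; returns a dict with "image" (400x640x3 uint8, blue, green, red), "intrinsics" (3x3 intrinsics, pixels), "rvec" (rotation vector, rad) and "tvec" (3), from world to camera coordinates, as OpenCV has them; the wrist camera has in their place "hand_eye" (4x4, takes a point from camera to tool coordinates, whose origin is the TCP and whose axes are the flange's). Camera axes: x right, y down, z forward; pixel columns grow to the right and rows downward; lengths in m; the calibration is good to about 2 mm. A picture is of the moment at which its call begins: read the wrist's pose just before it. There is no depth.
- bot.hand_in(): hands the job in, once; it reports no verdict.
The state is a dict: "time": time; "qpos": joint angles; "joint_velocities": joint speeds; "joint_efforts": joint torques, N m; "tool_pos": TCP position; "ee_rot": TCP orientation; "ft_force": force on the tool from outside, world axes, zero at the start; "torque": the same for the moment, N m; "gripper_width": opening from 0.0 (shut) to 1.0 (fully open).
Only numpy, scipy, OpenCV 4.12 (cv2) and the standard library are available. Lean on these libraries where they do the work, as an engineer would, in place of code of your own. Each camera call takes 0.05 s, during which the arm holds its last target.

## Working session

There is one attempt and no reset: what is moved stays moved. The work goes in short steps, Python scripts to look and compute and a tool call to move; the robot and the scene stay as the last step left them, time stands still between calls to the robot, and variables do not carry over. Pictures are saved under pics/ and viewed, and the job is handed in when it is done.

Besides the shell and the picture viewer there is one more tool, called by a JSON object that holds its "op" and its "data". step_arm: Moves the arm, as the interface text tells. Its arguments: {"type":"object","properties":{"offset":{"type":"array"},"rot":{"type":"array"},"grip":{"type":"number"},"force":{"type":"number"}},"required":["offset","rot"]}

```bash
ls; mkdir -p pics; python3 - <<'E'
from plant import bot
import cv2,numpy as np,pickle
s=bot.observe();print(s,bot.pinch_z)
d={}
for n in ["scene","top","wrist"]:
    c=bot.camera(n);d[n]=c;cv2.imwrite(f"pics/a_{n}.png",c["image"])
    print(n,{k:np.round(v,4).tolist() for k,v in c.items() if k!="image"})
pickle.dump(d,open("cal.pkl","wb"))
E
```

```text
pics
{'time': 0.0, 'qpos': array([ 1.16049522,  0.6159276 , -0.01265485,  1.42490694,  0.00810415,
        1.103384  , -0.04042898]), 'joint_velocities': array([ 1.79250737e-03,  2.49720993e-03,  4.57900606e-04,  3.87664522e-04,
       -9.15228674e-04,  1.19321076e-05, -2.62205537e-04]), 'joint_efforts': array([-5.95704096e-04, -4.69204617e+01,  2.58932523e-01, -1.71032131e+01,
        9.98731965e-03,  9.55768512e-03,  1.78587438e-06]), 'tool_pos': array([ 0.24310536, -0.60192749,  0.20303001]), 'ee_rot': array([-3.08142409e+00, -5.98807618e-01,  8.00179456e-04]), 'ft_force': array([0.62132243, 0.26265219, 0.5688295 ]), 'torque': array([-0.01382078,  0.01987183,  0.0406723 ]), 'gripper_width': 1.0025446256478332} 0.0187
scene {'intrinsics': [[371.7958, 0.0, 319.1461], [0.0, 371.7958, 194.2761], [0.0, 0.0, 1.0]], 'rvec': [1.8418, 1.6062, -0.6767], 'tvec': [-0.0697, -0.3036, 1.1778]}
top {'intrinsics': [[514.3306, 0.0, 319.2475], [0.0, 514.3306, 201.5039], [0.0, 0.0, 1.0]], 'rvec': [2.2152, -2.1667, 0.0703], 'tvec': [0.0089, 0.5178, 1.2867]}
wrist {'intrinsics': [[356.2255, 0.0, 320.5608], [0.0, 356.2255, 206.5845], [0.0, 0.0, 1.0]], 'hand_eye': [[0.0, -0.9598, -0.2807, 0.0706], [1.0, -0.0004, 0.0014, 0.0002], [-0.0014, -0.2807, 0.9598, -0.1699], [0.0, 0.0, 0.0, 1.0]]}
```

View pics/a_scene.png

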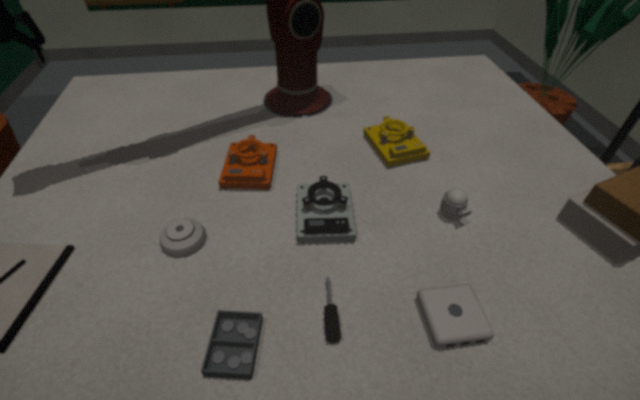

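View pics/a_top.png

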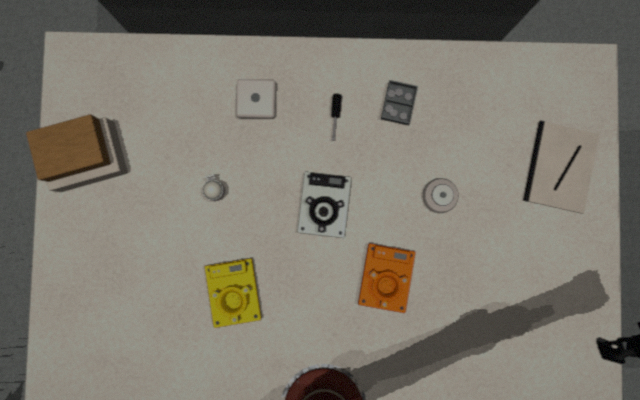

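View pics/a_wrist.png

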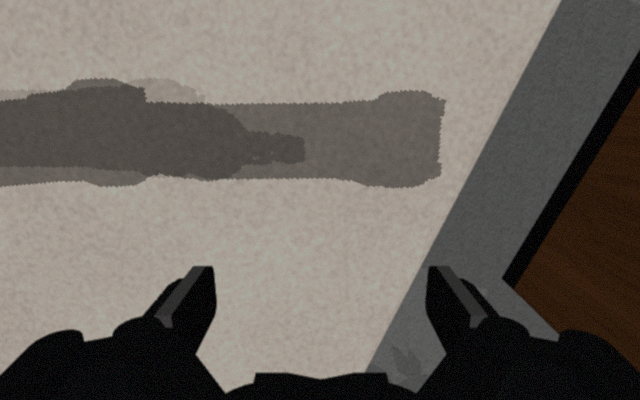

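Candidates in the top view: the white domed body at (214,187) with a drawer tab fits the sensor. The white disc at (441,195) is the alarm. The jigs are aluminium/black at (323,205), yellow at (233,293) and orange at (386,278), and the aluminium one is the one meant. I'll confirm with crops.

```bash
cat >h.py <<'E'
import numpy as np,cv2,pickle
from scipy.spatial.transform import Rotation as R
cal=pickle.load(open('cal.pkl','rb'))
def ray(n,uv,c=None,pose=None):
    c=c or cal[n];K=c['intrinsics']
    d=np.linalg.solve(K,np.array([uv[0],uv[1],1.]))
    if n=='wrist':
        T=np.eye(4);T[:3,:3]=R.from_rotvec(pose[1]).as_matrix();T[:3,3]=pose[0]
        M=T@c['hand_eye'];return M[:3,3],M[:3,:3]@d
    r=cv2.Rodrigues(np.array(c['rvec'],float))[0]
    return -r.T@np.ravel(c['tvec']),r.T@d
def atz(n,uv,z,c=None,pose=None):
    o,d=ray(n,uv,c,pose);return o+d*(z-o[2])/d[2]
def proj(n,P,c=None,pose=None):
    c=c or cal[n];K=c['intrinsics'];P=np.atleast_2d(P).astype(float)
    if n=='wrist':
        T=np.eye(4);T[:3,:3]=R.from_rotvec(pose[1]).as_matrix();T[:3,3]=pose[0]
        M=np.linalg.inv(T@c['hand_eye']);q=P@M[:3,:3].T+M[:3,3]
    else:
        r=cv2.Rodrigues(np.array(c['rvec'],float))[0];q=P@r.T+np.ravel(c['tvec'])
    q=q@K.T;return q[:,:2]/q[:,2:]
E
python3 - <<'E'
from h import *
t=cal['top']['image'];s=cal['scene']['image']
f=lambda im,x,y,w,h,k:cv2.resize(im[y:y+h,x:x+w],None,fx=k,fy=k,interpolation=cv2.INTER_CUBIC)
a=np.hstack([f(t,190,160,50,50,8),f(s,430,180,50,50,8)])
cv2.imwrite('pics/b1.png',a)
cv2.imwrite('pics/b2.png',np.hstack([f(t,285,160,80,80,5),f(s,285,165,80,80,5)]))
for nm,uv,z in [('sensor',(214,187),.066),('tab',(212,176),.04),('jig',(323,211),.055),('alarm',(441,195),.037)]:print(nm,atz('top',uv,z))
print('sensor scene',atz('scene',(455,200),.05), 'ring', atz('scene',(324,191),.055))
E
```

```text
sensor [0.54409506 0.27777355 0.066     ]
tab [0.57371133 0.28901718 0.04      ]
jig [0.49192092 0.01071008 0.055     ]
alarm [ 0.53918525 -0.2830056   0.037     ]
sensor scene [0.54963413 0.28068332 0.05      ] ring [0.49151861 0.01124683 0.055     ]
```

View pics/b1.png

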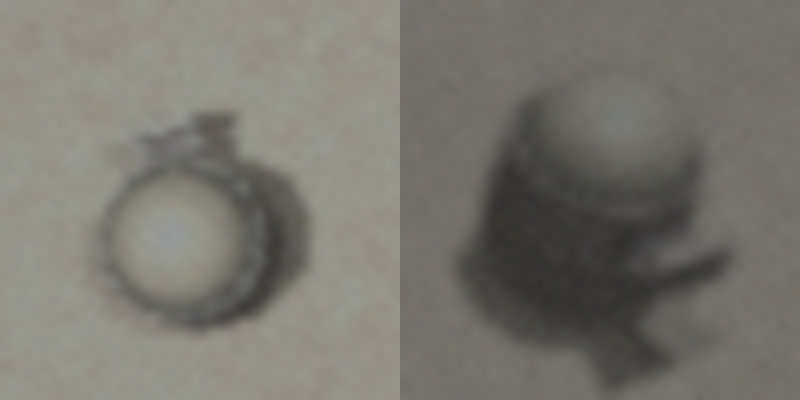

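View pics/b2.png

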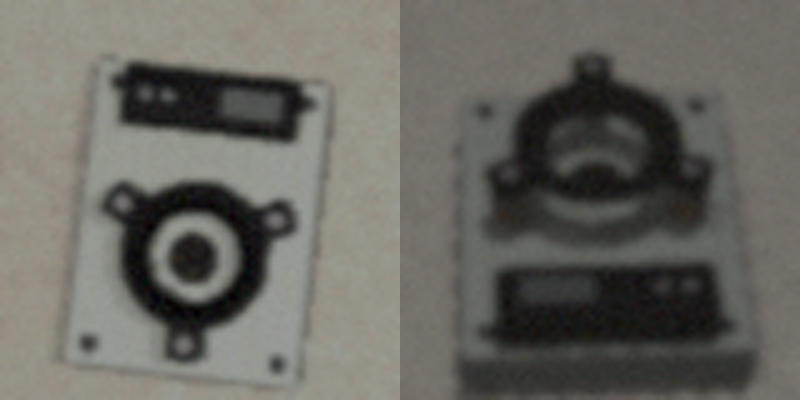

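The crops confirm both. The sensor is a domed body at about (0.545, 0.278) with its drawer tab pointing toward world +x, and the aluminium jig's ring is at about (0.492, 0.011). Next I'll work out the move to a wrist-camera viewing pose.

```bash
cat >>h.py <<'E'
def Rdown(yaw): # tool x at yaw, z down
    return R.from_matrix(np.array([[np.cos(yaw),np.sin(yaw),0],[np.sin(yaw),-np.cos(yaw),0],[0,0,-1]]))
def rel(s,p,Rt):
    R0=R.from_rotvec(s['ee_rot']);return np.round(R0.inv().apply(np.array(p)-s['tool_pos'])*1e3,1), np.round((R0.inv()*Rt).as_rotvec(degrees=True),2)
def pose(s): return (s['tool_pos'],s['ee_rot'])
E
python3 - <<'E'
from plant import bot
from h import *
s=bot.observe();M=R.from_rotvec(s['ee_rot']).as_matrix();print(M.round(3))
yaw=np.arctan2(M[1,0],M[0,0]);print('yaw',np.degrees(yaw))
for p,y in [((.5,-.35,.22),None),((.52,0.0,.22),None),((.48,.255,.24),0),((.48,.255,.24),90),((.50,.25,.24),25)]:
    print(p,y,rel(s,p,Rdown(np.radians(y)) if y is not None else R.from_rotvec(s['ee_rot'])))
E
```

```text
[[ 0.927  0.374 -0.001]
 [ 0.374 -0.927  0.002]
 [ 0.    -0.002 -1.   ]]
yaw 21.99212494402089
(0.5, -0.35, 0.22) None (array([ 332.6, -137.6,  -16.4]), array([0., 0., 0.]))
(0.52, 0.0, 0.22) None (array([ 482.2, -454.7,  -15.8]), array([0., 0., 0.]))
(0.48, 0.255, 0.24) 0 (array([ 540.6, -706.1,  -35.3]), array([-1.100e-01,  2.000e-02,  2.199e+01]))
(0.48, 0.255, 0.24) 90 (array([ 540.6, -706.1,  -35.3]), array([ -0.1 ,  -0.07, -68.01]))
(0.5, 0.25, 0.24) 25 (array([ 557.3, -694. ,  -35.3]), array([-0.11, -0.  , -3.01]))
```

```bash
python3 - <<'E'
from plant import bot
from h import *
s=bot.observe()
for i in range(1,7):
    a=np.radians(-68+95*i/6);r=.645-.02*i/6
    p=(r*np.cos(a),r*np.sin(a),.21);print(np.round(p,3),*rel(s,p,Rdown(a+np.pi/2)))
E
```

```text
[ 0.394 -0.507  0.21 ] [175.2 -32.1  -6.6] [ -0.11  -0.02 -15.84]
[ 0.514 -0.378  0.21 ] [ 335.2 -106.1   -6.5] [-1.100e-01 -3.000e-02 -3.167e+01]
[ 0.595 -0.222  0.21 ] [ 468.2 -220.4   -6.3] [ -0.11  -0.05 -47.51]
[ 0.63  -0.051  0.21 ] [ 564.5 -366.    -6. ] [-1.000e-01 -6.000e-02 -6.334e+01]
[0.616 0.122 0.21 ] [ 617.2 -531.4   -5.6] [ -0.09  -0.08 -79.17]
[0.557 0.284 0.21 ] [ 622.6 -703.9   -5.3] [-9.000e-02 -9.000e-02 -9.501e+01]
```

{"op": "step_arm", "data": {"offset": [[0.06,-0.006,-0.002],[0.118,-0.017,-0.004],[0.175,-0.032,-0.006],[0.23,-0.054,-0.006],[0.284,-0.08,-0.006],[0.335,-0.106,-0.006],[0.382,-0.142,-0.006],[0.426,-0.18,-0.006],[0.468,-0.22,-0.006],[0.504,-0.267,-0.006],[0.536,-0.316,-0.006],[0.564,-0.366,-0.006],[0.586,-0.42,-0.006],[0.604,-0.475,-0.006],[0.617,-0.531,-0.006],[0.622,-0.59,-0.006],[0.623,-0.648,-0.006],[0.622,-0.702,-0.006],[0.622,-0.702,-0.006],[0.622,-0.702,-0.006]], "rot": [[0,0,-5],[0,0,-10.5],[0,0,-15.8],[0,0,-21],[0,0,-26.4],[0,0,-31.7],[0,0,-37],[0,0,-42],[0,0,-47.5],[0,0,-53],[0,0,-58],[0,0,-63.3],[0,0,-68.5],[0,0,-74],[0,0,-79],[0,0,-84.5],[0,0,-90],[0,0,-95],[0,0,-95],[0,0,-95]], "grip": 0.0854}}

```text
time: 2.65
tool_pos: [0.5573, 0.2807, 0.2102]
ee_rot: [-1.642, -2.677, 0.001]
ft_force: [-0.2, -1.1, -0.4]
gripper_width: 0.998
```

```bash
python3 - <<'E'
from plant import bot
from h import *
s=bot.observe();c=bot.camera('wrist');pickle.dump((s,c),open('w1.pkl','wb'))
print(s['time'],s['tool_pos'],s['ft_force'])
cv2.imwrite('pics/w1.png',c['image'])
E
```

```text
2.65 [0.55732522 0.28070676 0.21023245] [-0.22053621 -1.08903718 -0.40498218]
```

View pics/w1.png

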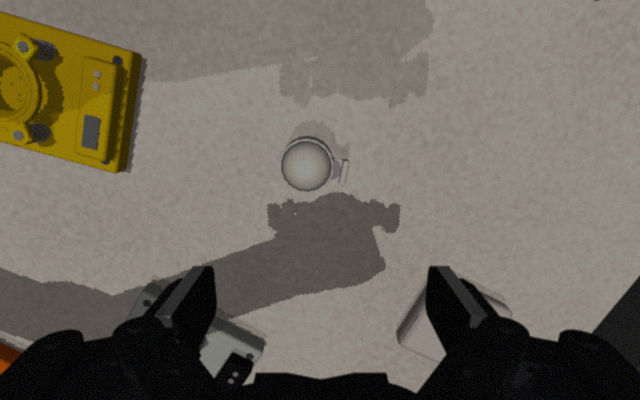

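The wrist view shows the sensor dome at about (307,165). Its drawer plate at about (345,171) points image-right, roughly tool +y.

```bash
python3 - <<'E'
from h import *
s,c=pickle.load(open('w1.pkl','rb'))
im=c['image'][110:220,255:395]
cv2.imwrite('pics/w1c.png',cv2.resize(im,None,fx=5.5,fy=5.5,interpolation=cv2.INTER_CUBIC))
print(proj('wrist',[[.545,.278,.066]],c,pose(s)))
print(atz('wrist',(306,165),.06,c,pose(s)),atz('wrist',(347,171),.043,c,pose(s)))
E
```

```text
[[307.98748745 180.69329172]]
[0.53734012 0.28892162 0.06      ] [0.57560609 0.29862731 0.043     ]
```

View pics/w1c.png

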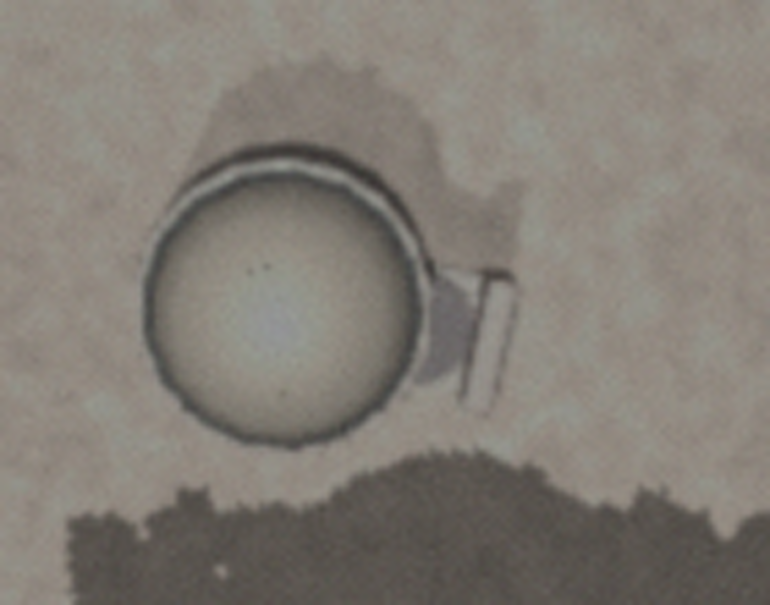

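```bash
python3 - <<'E'
from plant import bot
from h import *
s,c=pickle.load(open('w1.pkl','rb'))
print(s['joint_velocities'].round(3), bot.observe()['tool_pos'])
for uv in [(254,258),(205,265)]:
    P=atz('top',uv,.026);print(P,proj('wrist',P,c,pose(s)))
P=atz('wrist',(125,171),.026,c,pose(s));print(P,proj('top',P),proj('scene',P))
t=cal['top']['image']
cv2.imwrite('pics/t2.png',cv2.resize(t[165:275,180:280],None,fx=5,fy=5,interpolation=cv2.INTER_CUBIC))
def circ(x,y,r,z,n=72):
    a=np.linspace(0,2*np.pi,n);return np.c_[x+r*np.cos(a),y+r*np.sin(a),0*a+z]
# fit dome silhouette in wrist
for nm,cc,ps in [('wrist',c,pose(s)),('top',cal['top'],None),('scene',cal['scene'],None)]:
  for x,y in [(.545,.278),(.5373,.289)]:
    q=proj(nm,circ(x,y,.0225,.048),cc,ps);q2=proj(nm,circ(x,y,.026,.048),cc,ps)
    print(nm,x,y,'dome',q.min(0).round(1),q.max(0).round(1),'body',q2.min(0).round(1),q2.max(0).round(1))
E
```

```text
[ 0.03   0.     0.031 -0.004 -0.002 -0.002  0.   ] [0.55793953 0.2796692  0.21020777]
[0.37202218 0.18004777 0.026     ] [[113.86977441 180.91594196]]
[0.35199195 0.30159077 0.026     ] [[133.41477417  56.19761036]]
[0.37888549 0.19497572 0.026     ] [[248.10202898 255.10606842]] [[391.20682446 161.56352223]]
wrist 0.545 0.278 dome [284.9 152.9] [332.4 199.6] body [281.3 149.1] [336. 203.]
wrist 0.5373 0.289 dome [282.5 138.4] [330.5 186.1] body [278.8 134.6] [334.2 189.7]
top 0.545 0.278 dome [206.3 178.2] [224.5 196.4] body [204.9 176.8] [225.9 197.8]
top 0.5373 0.289 dome [201.7 181.2] [219.9 199.4] body [200.3 179.8] [221.3 200.8]
scene 0.545 0.278 dome [441.7 191.9] [463.7 206.9] body [440.  190.8] [465.4 208.1]
scene 0.5373 0.289 dome [445.3 189.1] [467.1 203.8] body [443.6 188. ] [468.8 205. ]
```

View pics/t2.png

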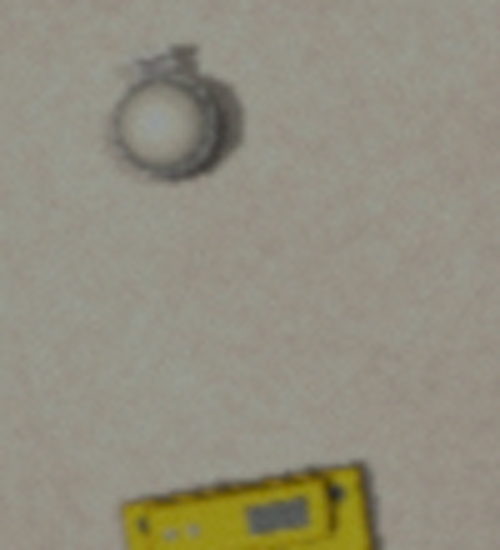

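```bash
cat >>h.py <<'E'
from scipy.optimize import least_squares
def dome(x,y,zb=0.):
    u,v=np.meshgrid(np.linspace(0,2*np.pi,90),np.linspace(0,np.pi/2,12))
    return np.c_[(x+.0225*np.cos(u)*np.cos(v)).ravel(),(y+.0225*np.sin(u)*np.cos(v)).ravel(),(zb+.048+.018*np.sin(v)).ravel()]
def fitdome(n,lo,hi,c=None,ps=None,x0=(.538,.287)):
    f=lambda p:(lambda q:np.r_[q.min(0)-lo,q.max(0)-hi])(proj(n,dome(*p),c,ps))
    r=least_squares(f,x0,x_scale=.01,diff_step=1e-3);return r.x,r.fun.round(1)
E
python3 - <<'E'
from h import *
s,c=pickle.load(open('w1.pkl','rb'))
print(fitdome('wrist',np.array([282.3,141.3]),np.array([331.4,190.9]),c,pose(s)))
print(fitdome('top',np.array([203.,181]),np.array([220.5,198.8])))
print(fitdome('scene',np.array([446,188.]),np.array([467,205.])))
a=atz('wrist',(349,161.5),.043,c,pose(s));b=atz('wrist',(344.8,185),.043,c,pose(s));print(a,b,np.linalg.norm(a-b),np.degrees(np.arctan2(*(a-b)[:2][::-1]))-90)
E
```

```text
(array([0.53909674, 0.28612132]), array([ 0.6,  0.8, -0.6, -0.9]))
(array([0.53833688, 0.28658437]), array([-0.4, -0.2,  0.4,  0.2]))
(array([0.54082483, 0.28788075]), array([-0.6, -0.1,  0.6,  0. ]))
[0.57298495 0.30755755 0.043     ] [0.5801879  0.28554493 0.043     ] 0.023161135047134514 18.119078467846037
```

Fits from all three cameras agree on the sensor at about (0.539, 0.2865). The drawer direction is about 17° and it stands about 10 mm out, which is consistent with the spec. Next: align the jaws, look again, then descend.

```bash
python3 - <<'E'
from plant import bot
from h import *
s=bot.observe();print(s['tool_pos'],rel(s,(.545,.2884,.13),Rdown(np.radians(107))))
E
```

```text
[0.55793953 0.2796692  0.21020777] (array([13.6, -7.6, 80.2]), array([-0.04,  0.  ,  9.83]))
```

{"op": "step_arm", "data": {"offset": [[0.007,-0.004,0.04],[0.0136,-0.0076,0.08],[0.0136,-0.0076,0.08],[0.0136,-0.0076,0.08],[0.0136,-0.0076,0.08]], "rot": [[0,0,5],[0,0,9.8],[0,0,9.8],[0,0,9.8],[0,0,9.8]]}}

```text
time: 3.32
tool_pos: [0.5468, 0.2884, 0.1323]
ee_rot: [1.868, 2.524, 0.005]
ft_force: [0.7, -0.0, 0.6]
gripper_width: 1.003
```

```bash
python3 - <<'E'
from plant import bot
from h import *
s=bot.observe();c=bot.camera('wrist');pickle.dump((s,c),open('w2.pkl','wb'))
print(s['time'],s['tool_pos'],s['joint_velocities'].round(3))
im=cv2.resize(c['image'][120:360,160:480],None,fx=2.5,fy=2.5,interpolation=cv2.INTER_CUBIC)
cv2.imwrite('pics/w2.png',im)
E
```

```text
3.325 [0.54684229 0.28844778 0.1322856 ] [-0.005 -0.001 -0.001  0.01  -0.001 -0.003 -0.002]
```

View pics/w2.png

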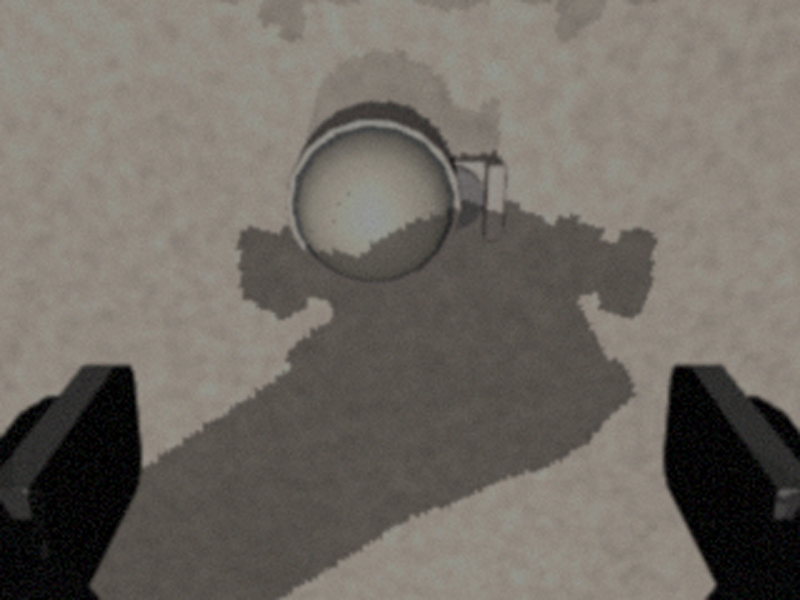

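```bash
python3 - <<'E'
from plant import bot
from h import *
s,c=pickle.load(open('w2.pkl','rb'))
p,f=fitdome('wrist',np.array([278.8,169.5]),np.array([343,232.]),c,pose(s));print(p,f)
a=atz('wrist',(362.4,184.8),.043,c,pose(s));b=atz('wrist',(360.6,216),.043,c,pose(s));m=(a+b)/2
print(a,b,np.linalg.norm(a-b),np.degrees(np.arctan2(*(a-b)[:2][::-1]))-90, m[:2]-p,np.linalg.norm(m[:2]-p))
s=bot.observe()
phi=np.radians(17);ctr=p+.0064*np.array([np.cos(phi),np.sin(phi)])
print(ctr,rel(s,(*ctr,.017),Rdown(np.radians(107))))
E
```

```text
[0.53940343 0.28708891] [ 1.7  1.2 -1.7 -1.4]
[0.57287406 0.30872753 0.043     ] [0.57945884 0.28520139 0.043     ] 0.024430281432195274 15.636524982905769 [0.03676302 0.00987554] 0.038066340059986443
[0.54552378 0.28896009] (array([  0.7,  -1.1, 115.1]), array([ 0.17, -0.03, -0.01]))
```

{"op": "step_arm", "data": {"offset": [[0.0007,-0.001,0.045],[0.0007,-0.001,0.09],[0.0007,-0.001,0.115],[0.0007,-0.001,0.115],[0.0007,-0.001,0.115],[0.0007,-0.001,0.115]], "rot": [[0,0,0.5],[0,0,0.7],[0,0,0.7],[0,0,0.7],[0,0,0.7],[0,0,0.7]]}}

```text
time: 4.12
tool_pos: [0.5469, 0.2899, 0.019]
ee_rot: [1.883, 2.511, 0.01]
ft_force: [0.4, -0.2, 0.7]
gripper_width: 1.0
```

```bash
python3 - <<'E'
from plant import bot
from h import *
s=bot.observe();c=bot.camera('wrist');pickle.dump((s,c),open('w3.pkl','wb'))
print(s['time'],s['tool_pos'],s['ft_force'])
cv2.imwrite('pics/w3.png',c['image'])
E
```

```text
4.125 [0.54690765 0.28985133 0.01900377] [ 0.36746509 -0.18840977  0.71237432]
```

View pics/w3.png

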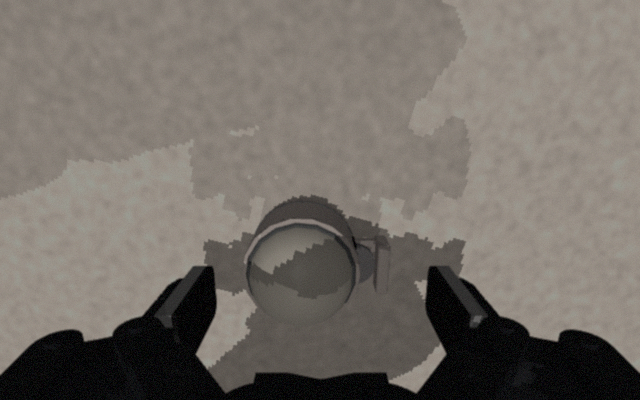

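```bash
python3 - <<'E'
from plant import bot
from h import *
s,c=pickle.load(open('w3.pkl','rb'))
print(fitdome('wrist',np.array([246,221.]),np.array([358,324.]),c,pose(s)))
p=np.array([.5393,.2868]);q=proj('wrist',dome(*p),c,pose(s));print(q.min(0),q.max(0))
print(rel(s,(*p,.017),Rdown(np.radians(106))))
a=atz('wrist',(391,240),.043,c,pose(s));b=atz('wrist',(388,291),.043,c,pose(s));print(a,b,np.linalg.norm(a-b))
for z in (-.013,-.0187,-.0317):
  for y in (-.0427,.0427):
    T=R.from_rotvec(s['ee_rot']);print(z,y,proj('wrist',s['tool_pos']+T.apply([0,y,z]),c,pose(s)))
E
```

```text
(array([0.53839734, 0.28761446]), array([ 4. ,  1.3, -4. , -1.8]))
[251.59265173 224.59581789] [355.42898325 324.31260364]
(array([-0.8, -8.2,  1.9]), array([ 0.37, -0.09,  0.28]))
[0.57228831 0.31050692 0.043     ] [0.57933931 0.28641368 0.043     ] 0.025103803746388934
-0.013 -0.0427 [[232.79072621 256.46075936]]
-0.013 0.0427 [[411.11920098 256.47052715]]
-0.0187 -0.0427 [[229.88373395 261.5797371 ]]
-0.0187 0.0427 [[414.11823815 261.58981824]]
-0.0317 -0.0427 [[222.47452524 274.6267531 ]]
-0.0317 0.0427 [[421.762045   274.63762992]]
```

{"op": "step_arm", "data": {"offset": [[-0.0005,-0.002,0.004],[-0.0005,-0.002,0.004],[-0.0005,-0.002,0.004]], "rot": [[0,0,0],[0,0,0],[0,0,0]], "grip": 0.069, "force": 20}}

```text
time: 4.55
tool_pos: [0.5449, 0.2886, 0.0148]
ee_rot: [1.883, 2.512, 0.009]
ft_force: [0.3, -0.3, 0.3]
gripper_width: 0.814
```

{"op": "step_arm", "data": {"offset": [[0,0,0],[0,0,0]], "rot": [[0,0,0],[0,0,0]], "grip": 0.063}}

```text
time: 4.8
tool_pos: [0.5447, 0.2886, 0.0147]
ee_rot: [1.883, 2.512, 0.008]
ft_force: [-0.2, -0.9, 0.5]
gripper_width: 0.741
```

```bash
python3 - <<'E'
from plant import bot
from h import *
s=bot.observe();c=bot.camera('wrist');pickle.dump((s,c),open('w4.pkl','wb'))
print(s['time'],s['tool_pos'],s['ft_force'],s['gripper_width']*85.4)
cv2.imwrite('pics/w4.png',c['image'])
E
```

```text
4.8 [0.54474399 0.28859199 0.01474044] [-0.16112187 -0.93244563  0.48470841] 63.27191667812499
```

View pics/w4.png

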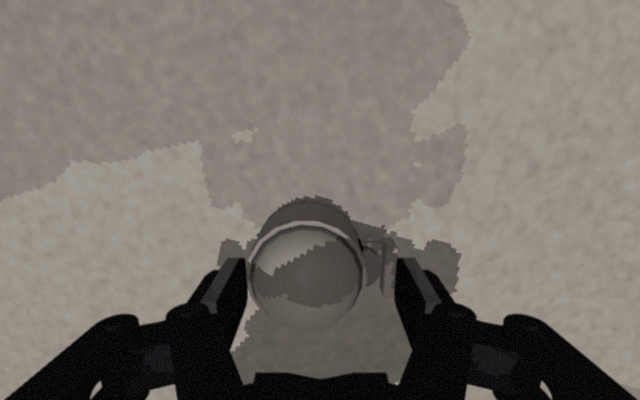

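The picture shows the sensor upright between the pads. The left pad is at the body's back at column 247, and the drawer front (390) has almost reached the right pad (397). I'll carry on closing.

{"op": "step_arm", "data": {"offset": [[0,0,0],[0,0,0]], "rot": [[0,0,0],[0,0,0]], "grip": 0.059}}

```text
time: 5.1
tool_pos: [0.5434, 0.2882, 0.0151]
ee_rot: [1.883, 2.513, 0.004]
ft_force: [-3.2, -1.8, 6.3]
gripper_width: 0.69
```

{"op": "step_arm", "data": {"offset": [[0,0,0],[0,0,0],[0,0,0]], "rot": [[0,0,0],[0,0,0],[0,0,0]], "grip": 0.05}}

```text
time: 5.48
tool_pos: [0.5422, 0.2881, 0.0154]
ee_rot: [1.884, 2.514, 0.001]
ft_force: [-4.2, -0.4, 5.7]
gripper_width: 0.589
```

{"op": "step_arm", "data": {"offset": [[0,0,0],[0,0,0]], "rot": [[0,0,0],[0,0,0]], "grip": 0.045, "force": 50}}

```text
time: 5.72
tool_pos: [0.5419, 0.2881, 0.016]
ee_rot: [1.884, 2.514, 0.001]
ft_force: [-2.7, -0.6, 7.4]
gripper_width: 0.563
```

```bash
python3 - <<'E'
from plant import bot
from h import *
s=bot.observe();c=bot.camera('wrist');pickle.dump((s,c),open('w5.pkl','wb'))
print(s['time'],s['tool_pos'],s['ft_force'],s['gripper_width']*85.4)
cv2.imwrite('pics/w5.png',cv2.resize(c['image'][170:400,180:460],None,fx=2.5,fy=2.5))
d=bot.camera('scene')['image'];cv2.imwrite('pics/s5.png',cv2.resize(d[130:260,380:540],None,fx=4,fy=4))
E
```

```text
5.725 [0.54193383 0.28811742 0.01600733] [-2.71647704 -0.55560751  7.39070107] 48.08988305599172
```

View pics/w5.png

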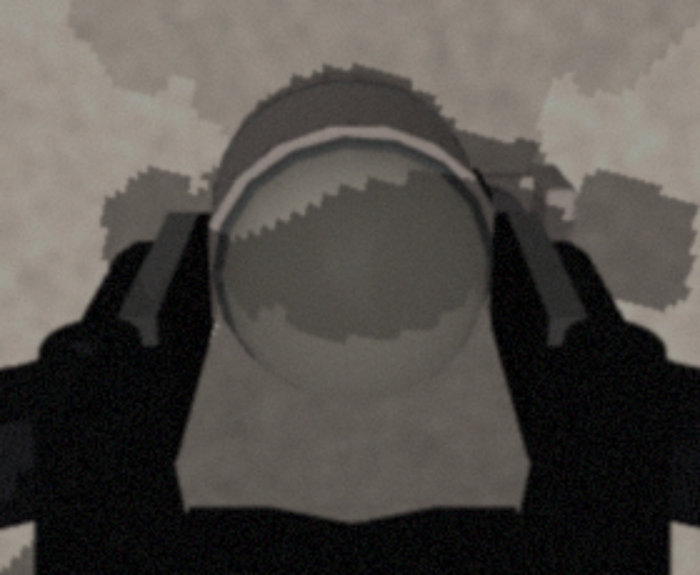

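View pics/s5.png

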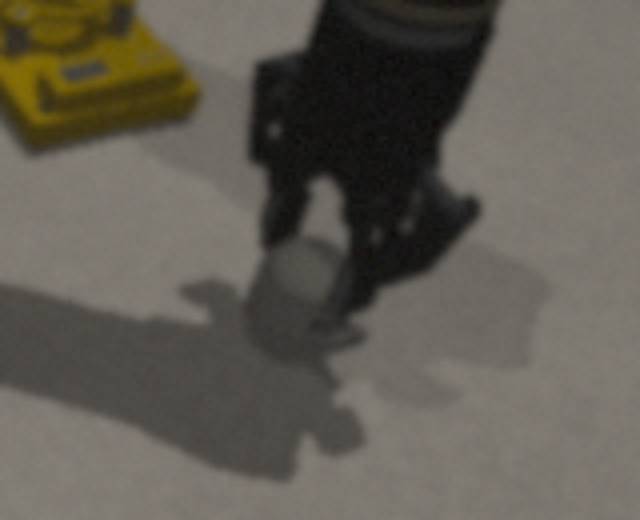

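```bash
python3 - <<'E'
from h import *
for f,w,obs in [('w3.pkl',85.4,(213,428,268)),('w4.pkl',63.3,(245,398,259)),('w5.pkl',48.1,(264,376,256))]:
  s,c=pickle.load(open(f,'rb'));T=R.from_rotvec(s['ee_rot']);print(f,obs,s['tool_pos'])
  for x in (0.011,-.011):
   for z in (0,-.005,-.013,-.025,-.04):
    q=[proj('wrist',s['tool_pos']+T.apply([x,y*w/2000,z]),c,pose(s)).round(0).ravel().tolist() for y in (-1,1)];print(x,z,q)
s,c=pickle.load(open('w5.pkl','rb'))
print(proj('wrist',[.5419+.0275*.96,.288+.0275*.28,.036],c,pose(s)))
cv2.imwrite('pics/w5b.png',cv2.resize(cv2.convertScaleAbs(c['image'][200:340,240:440],alpha=2.2),None,fx=4,fy=4,interpolation=cv2.INTER_CUBIC))
E
```

```text
w3.pkl (213, 428, 268) [0.54690765 0.28985133 0.01900377]
0.011 0 [[237.0, 226.0], [406.0, 226.0]]
0.011 -0.005 [[235.0, 229.0], [409.0, 229.0]]
0.011 -0.013 [[231.0, 235.0], [413.0, 235.0]]
0.011 -0.025 [[225.0, 245.0], [420.0, 245.0]]
0.011 -0.04 [[215.0, 259.0], [430.0, 259.0]]
-0.011 0 [[240.0, 265.0], [404.0, 265.0]]
-0.011 -0.005 [[238.0, 270.0], [406.0, 270.0]]
-0.011 -0.013 [[234.0, 277.0], [410.0, 277.0]]
-0.011 -0.025 [[228.0, 290.0], [416.0, 290.0]]
-0.011 -0.04 [[219.0, 308.0], [425.0, 308.0]]
w4.pkl (245, 398, 259) [0.54474399 0.28859199 0.01474044]
0.011 0 [[259.0, 226.0], [385.0, 226.0]]
0.011 -0.005 [[258.0, 229.0], [386.0, 229.0]]
0.011 -0.013 [[255.0, 235.0], [389.0, 235.0]]
0.011 -0.025 [[250.0, 245.0], [394.0, 245.0]]
0.011 -0.04 [[243.0, 259.0], [402.0, 259.0]]
-0.011 0 [[261.0, 265.0], [382.0, 265.0]]
-0.011 -0.005 [[260.0, 270.0], [384.0, 270.0]]
-0.011 -0.013 [[257.0, 277.0], [387.0, 277.0]]
-0.011 -0.025 [[253.0, 290.0], [392.0, 290.0]]
-0.011 -0.04 [[246.0, 308.0], [398.0, 308.0]]
w5.pkl (264, 376, 256) [0.54193383 0.28811742 0.01600733]
0.011 0 [[274.0, 226.0], [369.0, 226.0]]
0.011 -0.005 [[273.0, 229.0], [371.0, 229.0]]
0.011 -0.013 [[271.0, 235.0], [373.0, 235.0]]
0.011 -0.025 [[267.0, 245.0], [377.0, 245.0]]
0.011 -0.04 [[262.0, 259.0], [383.0, 259.0]]
-0.011 0 [[276.0, 265.0], [368.0, 265.0]]
-0.011 -0.005 [[275.0, 270.0], [369.0, 270.0]]
-0.011 -0.013 [[273.0, 277.0], [371.0, 277.0]]
-0.011 -0.025 [[269.0, 290.0], [375.0, 290.0]]
-0.011 -0.04 [[264.0, 308.0], [380.0, 308.0]]
[[381.65236685 263.04936431]]
```

View pics/w5b.png

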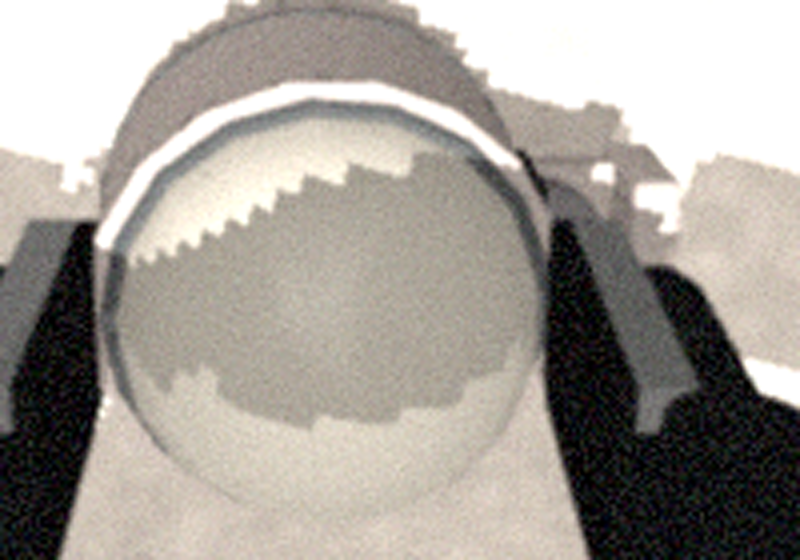

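The fingers closed to 48 mm, which is less than the body's 52 mm. The drawer plate is still out at crop (640,190), below and beyond the right pad. The scene crop also shows the finger ends only level with the dome. So the pads are on the dome, and the real finger ends sit well behind the reported TCP. I'll open, re-look and measure that.

{"op": "step_arm", "data": {"offset": [[0,0,0],[0,0,0],[0,0,0],[0,0,0]], "rot": [[0,0,0],[0,0,0],[0,0,0],[0,0,0]], "grip": 0.0854, "force": 20}}

```text
time: 6.32
tool_pos: [0.5421, 0.2881, 0.0158]
ee_rot: [1.884, 2.514, 0.001]
ft_force: [-0.7, -0.3, 0.3]
gripper_width: 0.996
```

```bash
python3 - <<'E'
from plant import bot
from h import *
s=bot.observe();c=bot.camera('wrist');pickle.dump((s,c),open('w6.pkl','wb'))
print(s['time'],s['tool_pos'],s['ft_force'],s['gripper_width']*85.4, s['qpos'])
cv2.imwrite('pics/w6.png',cv2.resize(cv2.convertScaleAbs(c['image'][170:400,180:460],alpha=1.6),None,fx=2.5,fy=2.5))
d=bot.camera('scene')['image'];cv2.imwrite('pics/s6.png',cv2.resize(cv2.convertScaleAbs(d[130:260,380:540],alpha=1.6),None,fx=4.5,fy=4.5,interpolation=cv2.INTER_CUBIC))
for z in (.016,.03,.05,.06):
  print(z,(proj('scene',[[*s['tool_pos'][:2],z]])-[380,130])*4.5)
E
```

```text
6.325 [0.54210057 0.28812761 0.01583957] [-0.67794158 -0.31512921  0.25386172] 85.02878212878495 [-0.32112074  0.80743311 -0.34136197  1.70180257  0.38567835  0.69875687
 -0.57847594]
0.016 [[327.61701415 352.64517103]]
0.03 [[335.11959576 332.29762271]]
0.05 [[346.15828893 302.35988202]]
0.06 [[351.82465732 286.99227782]]
```

View pics/w6.png

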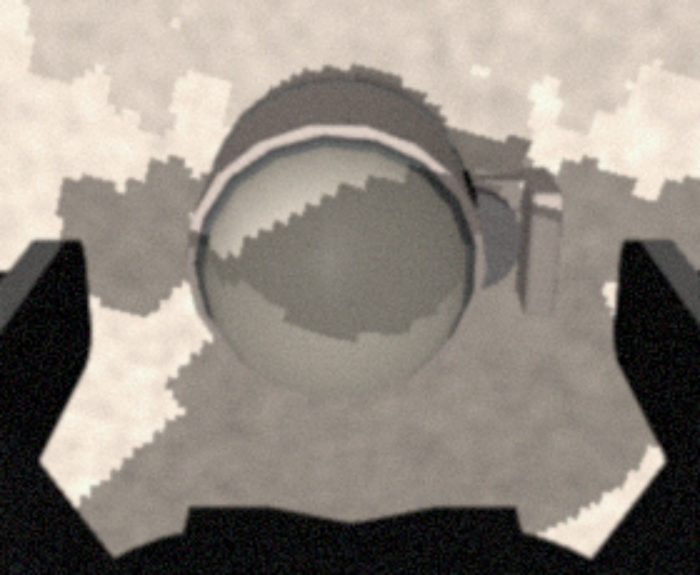

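View pics/s6.png

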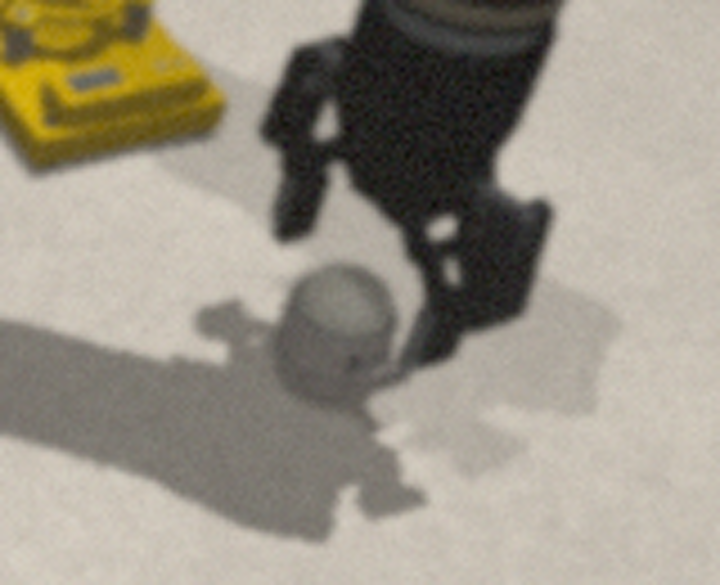

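```bash
python3 - <<'E'
from h import *
s,c=pickle.load(open('w6.pkl','rb'));T=R.from_rotvec(s['ee_rot'])
for y in (-.047,.047):
  for z in (0,-.013,-.02,-.03,-.04,-.05):
    P=s['tool_pos']+T.apply([0,y,z]);print(y,z,((proj('scene',P)-[380,130])*4.5).round(),(( proj('wrist',P+T.apply([.011,0,0]),c,pose(s))-[180,170])*2.5).round())
p,f=fitdome('wrist',np.array([180+200/2.5,170+140/2.5]),np.array([180+472/2.5,170+392/2.5]),c,pose(s));print(p,f)
print(rel(s,(*p,.016),Rdown(np.radians(107))))
E
```

```text
-0.047 0 [[267. 291.]] [[122. 139.]]
-0.047 -0.013 [[273. 273.]] [[105. 162.]]
-0.047 -0.02 [[276. 262.]] [[ 95. 176.]]
-0.047 -0.03 [[281. 247.]] [[ 78. 198.]]
-0.047 -0.04 [[286. 232.]] [[ 60. 223.]]
-0.047 -0.05 [[291. 217.]] [[ 39. 252.]]
0.047 0 [[393. 419.]] [[587. 139.]]
0.047 -0.013 [[401. 400.]] [[605. 162.]]
0.047 -0.02 [[405. 390.]] [[615. 176.]]
0.047 -0.03 [[412. 375.]] [[632. 198.]]
0.047 -0.04 [[418. 360.]] [[651. 223.]]
0.047 -0.05 [[425. 344.]] [[673. 252.]]
[0.53896946 0.28718922] [ 1.4 -0.5 -1.4  0.5]
(array([-0. , -3.3, -0.2]), array([ 0.03, -0.  , -0.69]))
```

The tips in both views sit about 35-40 mm behind the reported TCP with the jaws open, so they are at z of about 0.052. That explains the dome grip. The sensor is upright and undisturbed at (0.539, 0.287). I'll go about 24 mm lower, watching the force, and shift +2.7 mm in y.

{"op": "step_arm", "data": {"offset": [[0,0.0027,0.004],[0,0.0027,0.008],[0,0.0027,0.012],[0,0.0027,0.016],[0,0.0027,0.016]], "rot": [[0,0,0],[0,0,0],[0,0,0],[0,0,0],[0,0,0]]}}

```text
time: 7.05
tool_pos: [0.5443, 0.2887, -0.0006]
ee_rot: [-1.883, -2.514, 0.001]
ft_force: [0.2, -0.1, -0.1]
gripper_width: 1.003
```

{"op": "step_arm", "data": {"offset": [[0,0,0.003],[0,0,0.006],[0,0,0.008],[0,0,0.008]], "rot": [[0,0,0],[0,0,0],[0,0,0],[0,0,0]]}}

```text
time: 7.55
tool_pos: [0.5441, 0.2886, -0.0088]
ee_rot: [-1.883, -2.514, 0.001]
ft_force: [-0.3, 0.5, -0.5]
gripper_width: 0.999
```

```bash
python3 - <<'E'
from plant import bot
from h import *
s=bot.observe();c=bot.camera('wrist');pickle.dump((s,c),open('w7.pkl','wb'))
print(s['time'],s['tool_pos'],s['ft_force'],s['gripper_width']*85.4)
d=bot.camera('scene')['image']
a=cv2.resize(cv2.convertScaleAbs(c['image'][150:380,180:460],alpha=1.6),(560,460));b=cv2.resize(cv2.convertScaleAbs(d[150:240,400:500],alpha=1.6),(511,460),interpolation=cv2.INTER_CUBIC)
cv2.imwrite('pics/w7.png',cv2.resize(np.hstack([a,b]),(800,344)))
p,f=fitdome('wrist',np.array([262,224]),np.array([370,330]),c,pose(s))
E
```

```text
7.55 [ 0.54414028  0.28860731 -0.00878506] [-0.25957476  0.54734297 -0.46550539] 85.33260546423135
```

View pics/w7.png

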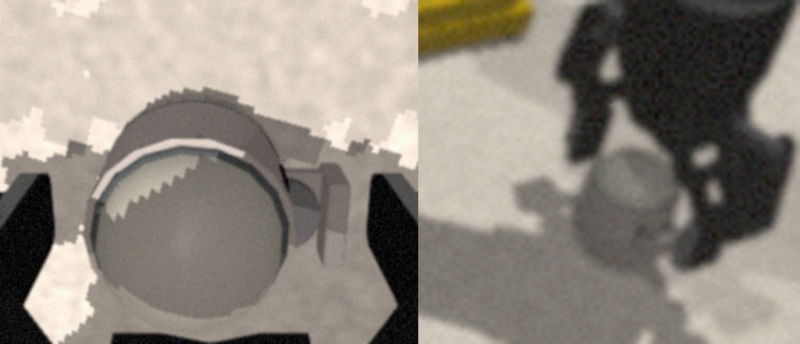

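No contact force at TCP z=-0.009, and the right finger (crop (700,250)) is now level with the drawer plate. Closing in steps, 2 mm lower.

{"op": "step_arm", "data": {"offset": [[0,0.0006,0.002],[0,0.0006,0.002],[0,0.0006,0.002]], "rot": [[0,0,0],[0,0,0],[0,0,0]], "grip": 0.068}}

```text
time: 8.02
tool_pos: [0.5449, 0.2889, -0.0105]
ee_rot: [-1.884, -2.514, 0.001]
ft_force: [0.7, 0.1, -0.1]
gripper_width: 0.794
```

{"op": "step_arm", "data": {"offset": [[0,0,0],[0,0,0]], "rot": [[0,0,0],[0,0,0]], "grip": 0.063}}

```text
time: 8.28
tool_pos: [0.5447, 0.2889, -0.0103]
ee_rot: [-1.883, -2.514, 0.001]
ft_force: [-1.2, 0.8, 1.2]
gripper_width: 0.739
```

```bash
python3 - <<'E'
from plant import bot
from h import *
s=bot.observe();c=bot.camera('wrist');pickle.dump((s,c),open('w8.pkl','wb'))
print(s['time'],s['tool_pos'],s['ft_force'],s['gripper_width']*85.4)
cv2.imwrite('pics/w8.png',cv2.resize(cv2.convertScaleAbs(c['image'][170:400,180:460],alpha=1.6),None,fx=2.5,fy=2.5))
E
```

```text
8.275 [ 0.54470217  0.28891633 -0.01034461] [-1.16689691  0.76002126  1.22384458] 63.13453799210776
```

View pics/w8.png

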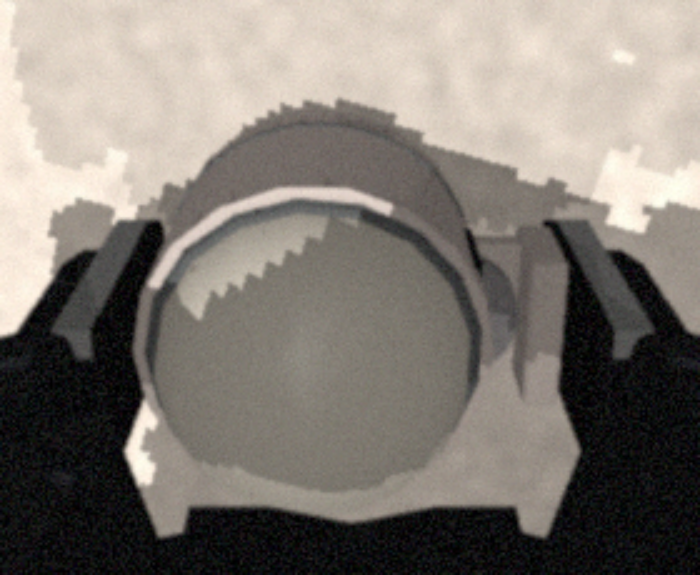

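Now the right pad lies against the outer face of the drawer plate (crop x about 565) and the left pad against the body back (x about 140). Squeezing shut.

{"op": "step_arm", "data": {"offset": [[0,0,0],[0,0,0]], "rot": [[0,0,0],[0,0,0]], "grip": 0.058}}

```text
time: 8.57
tool_pos: [0.5437, 0.2885, -0.0104]
ee_rot: [-1.883, -2.514, 0.004]
ft_force: [-3.2, -0.5, 3.5]
gripper_width: 0.682
```

{"op": "step_arm", "data": {"offset": [[0,0,0],[0,0,0],[0,0,0]], "rot": [[0,0,0],[0,0,0],[0,0,0]], "grip": 0.045}}

```text
time: 8.95
tool_pos: [0.5437, 0.2886, -0.0102]
ee_rot: [-1.883, -2.514, 0.004]
ft_force: [-2.9, -2.2, 4.3]
gripper_width: 0.631
```

{"op": "step_arm", "data": {"offset": [[0,0,0],[0,0,0],[0,0,0]], "rot": [[0,0,0],[0,0,0],[0,0,0]], "grip": 0.045, "force": 60}}

```text
time: 9.32
tool_pos: [0.5439, 0.2887, -0.0099]
ee_rot: [-1.883, -2.514, 0.003]
ft_force: [-2.5, -0.6, 6.5]
gripper_width: 0.62
```

```bash
python3 - <<'E'
from plant import bot
from h import *
s=bot.observe();c=bot.camera('wrist');pickle.dump((s,c),open('w9.pkl','wb'))
print(s['time'],s['tool_pos'],s['ft_force'],s['gripper_width']*85.4)
cv2.imwrite('pics/w9.png',cv2.resize(cv2.convertScaleAbs(c['image'][170:400,180:460],alpha=1.6),None,fx=2.5,fy=2.5))
E
```

```text
9.325 [ 0.54389051  0.28870572 -0.00993622] [-2.53276174 -0.61733816  6.46486693] 52.90610590470953
```

View pics/w9.png

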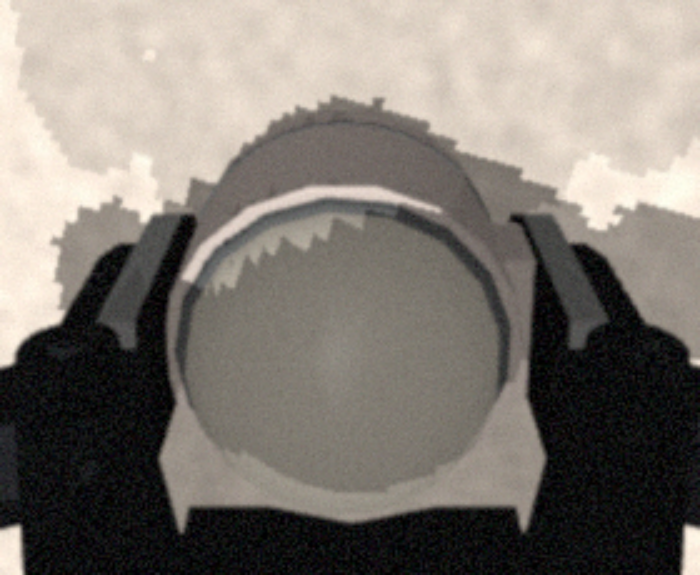

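Home: the jaws stop at 53.9 mm (20 N) and 52.9 mm (60 N, soft pads) against a nominal 54.5 mm, and the picture shows no gap behind the plate. Next I'll lift and carry to a view of the jig with yaw of about 113.5°, which keeps the fingers between the ears.

```bash
python3 - <<'E'
from plant import bot
from h import *
s=bot.observe();M=R.from_rotvec(s['ee_rot']).as_matrix();print(np.degrees(np.arctan2(M[1,0],M[0,0])),M[:,2])
for p in [(*s['tool_pos'][:2],.12),(.518,-.049,.12)]: print(rel(s,p,Rdown(np.radians(113.5))))
E
```

```text
106.3348690818459 [-0.00180053 -0.00121573 -0.99999764]
(array([-1.000e-01, -3.000e-01, -1.299e+02]), array([-0.12,  0.03, -7.17]))
(array([-316.9, -120.1, -129.5]), array([-0.12,  0.03, -7.17]))
```

{"op": "step_arm", "data": {"offset": [[0,0,-0.02],[0,0,-0.05],[0,0,-0.09],[0,0,-0.13],[-0.04,-0.015,-0.13],[-0.09,-0.035,-0.13],[-0.145,-0.055,-0.13],[-0.2,-0.076,-0.13],[-0.255,-0.097,-0.13],[-0.295,-0.112,-0.13],[-0.317,-0.12,-0.13],[-0.317,-0.12,-0.13],[-0.317,-0.12,-0.13],[-0.317,-0.12,-0.13]], "rot": [[0,0,0],[0,0,0],[0,0,0],[0,0,0],[0,0,-1],[0,0,-2],[0,0,-3],[0,0,-4],[0,0,-5],[0,0,-6],[0,0,-7.2],[0,0,-7.2],[0,0,-7.2],[0,0,-7.2]]}}

```text
time: 11.12
tool_pos: [0.5186, -0.0469, 0.1209]
ee_rot: [-1.717, -2.63, 0.001]
ft_force: [0.4, -0.6, -1.0]
gripper_width: 0.619
```

```bash
python3 - <<'E'
from plant import bot
from h import *
s=bot.observe();c=bot.camera('wrist');pickle.dump((s,c),open('w10.pkl','wb'))
print(s['time'],s['tool_pos'],s['ft_force'],s['gripper_width']*85.4,s['joint_velocities'].round(3))
cv2.imwrite('pics/w10.png',cv2.convertScaleAbs(c['image'],alpha=1.5))
ps=pose(s)
ring=np.array([.492,.011])
print(proj('wrist',[*ring,.055],c,ps))
E
```

```text
11.125 [ 0.51856307 -0.04690847  0.12086285] [ 0.40953036 -0.64164318 -0.96882315] 52.83476568647948 [-0.001 -0.001  0.007  0.002  0.004  0.001  0.003]
[[320.21266231 113.96051826]]
```

View pics/w10.png

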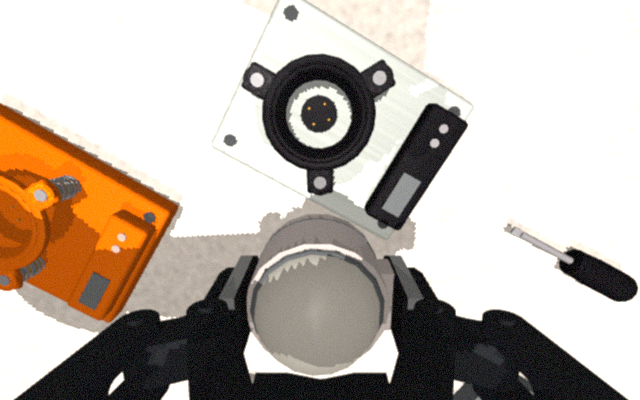

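```bash
python3 - <<'E'
from h import *
s,c=pickle.load(open('w10.pkl','rb'));ps=pose(s)
def circ(x,y,r,z,n=90):
    a=np.linspace(0,2*np.pi,n);return np.c_[x+r*np.cos(a),y+r*np.sin(a),0*a+z]
im=cv2.convertScaleAbs(c['image'],alpha=1.8)
g=cv2.cvtColor(c['image'],cv2.COLOR_BGR2GRAY)
# fit outer ring circle: radial edge search
def edge(n,cc,ps,img,x0,r,z):
    def cost(p):
        v=0
        qi=proj(n,circ(p[0],p[1],r-.002,z),cc,ps).astype(np.float32);qo=proj(n,circ(p[0],p[1],r+.002,z),cc,ps).astype(np.float32)
        a=cv2.remap(img,qi[None],None,cv2.INTER_LINEAR)[0].astype(float);b=cv2.remap(img,qo[None],None,cv2.INTER_LINEAR)[0].astype(float)
        return np.mean(np.clip(b-a,-60,60))
    best=max(((cost((x0[0]+i*5e-4,x0[1]+j*5e-4)),x0[0]+i*5e-4,x0[1]+j*5e-4) for i in range(-14,15) for j in range(-14,15)))
    return best
x0=(.492,.011)
print('wrist',edge('wrist',c,ps,cv2.GaussianBlur(g,(3,3),0),x0,.037,.055))
for n in('top','scene'):
    print(n,edge(n,cal[n],None,cv2.cvtColor(cal[n]['image'],cv2.COLOR_BGR2GRAY),x0,.037,.055))
b=edge('wrist',c,ps,g,x0,.037,.055)
for r,z in [(.037,.055),(.027,.055),(.021,.046)]:
    cv2.polylines(im,[np.round(proj('wrist',circ(b[1],b[2],r,z),c,ps)*8).astype(np.int32)],True,(0,255,0),1,cv2.LINE_AA,3)
# sensor in hand
zb=s['tool_pos'][2]+.0099
sx=s['tool_pos'][:2]
for r,z in [(.026,.048),(.026,.014),(.0225,.048)]:
    cv2.polylines(im,[np.round(proj('wrist',circ(*sx,r,zb+z),c,ps)*8).astype(np.int32)],True,(0,0,255),1,cv2.LINE_AA,3)
cv2.imwrite('pics/w10o.png',cv2.resize(im[30:390,180:460],None,fx=1.6,fy=1.6,interpolation=cv2.INTER_CUBIC))
E
```

```text
wrist (np.float64(50.7), 0.492, 0.011)
top (np.float64(52.05555555555556), 0.4935, 0.0095)
scene (np.float64(28.4), 0.4965, 0.010499999999999999)
```

View pics/w10o.png

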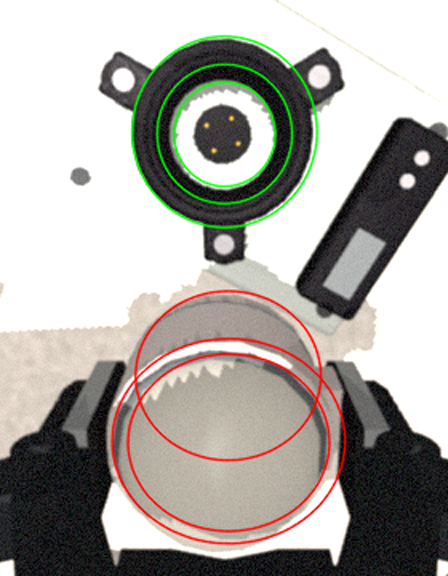

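The ring fits agree (wrist (0.492, 0.011), top (0.4935, 0.0095)). The scene fit is weak on contrast and is 4 mm off in x. In the picture the sensor's dome axis is about 1 mm toward tool -y of the jaw centre, as expected from 28.5 against 26 mm. Next I'll hover over the ring.

```bash
python3 - <<'E'
from plant import bot
from h import *
s=bot.observe()
for z in (.12,.06): print(rel(s,(.4934,.0109,z),Rdown(np.radians(113.5))))
E
```

```text
(array([63.2,  0.4,  0.8]), array([-0.07, -0.01,  0.2 ]))
(array([63.2,  0.5, 60.8]), array([-0.07, -0.01,  0.2 ]))
```

{"op": "step_arm", "data": {"offset": [[0.03,0,0],[0.06,0,0.01],[0.063,0.0005,0.035],[0.063,0.0005,0.055],[0.063,0.0005,0.06],[0.063,0.0005,0.06],[0.063,0.0005,0.06]], "rot": [[0,0,0],[0,0,0],[0,0,0],[0,0,0],[0,0,0],[0,0,0],[0,0,0]]}}

```text
time: 12.05
tool_pos: [0.4943, 0.0109, 0.0615]
ee_rot: [1.717, 2.63, 0.0]
ft_force: [0.4, -0.3, -0.8]
gripper_width: 0.619
```

```bash
python3 - <<'E'
from plant import bot
from h import *
s=bot.observe();c=bot.camera('wrist');pickle.dump((s,c),open('w11.pkl','wb'))
d=bot.camera('scene')
print(s['time'],s['tool_pos'],s['ft_force'],s['gripper_width']*85.4)
def circ(x,y,r,z,n=90):
    a=np.linspace(0,2*np.pi,n);return np.c_[x+r*np.cos(a),y+r*np.sin(a),0*a+z]
im=cv2.resize(cv2.convertScaleAbs(d['image'][120:260,260:400],alpha=2),None,fx=4,fy=4,interpolation=cv2.INTER_CUBIC)
w=cv2.convertScaleAbs(c['image'][150:390,180:460],alpha=2.0)
w=cv2.resize(w,None,fx=1.8,fy=1.8)
cv2.imwrite('pics/w11.png',w);cv2.imwrite('pics/s11.png',im)
print(rel(s,(.4934,.0109,.06),Rdown(np.radians(113.5))))
E
```

```text
12.05 [0.49426586 0.010922   0.06151748] [ 0.44930368 -0.29459528 -0.82539855] 52.821226526547036
(array([ 0.3, -0.8,  1.5]), array([0.03, 0.02, 0.21]))
```

View pics/w11.png

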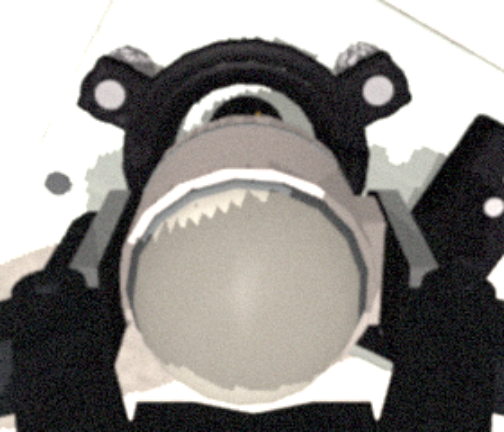

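View pics/s11.png

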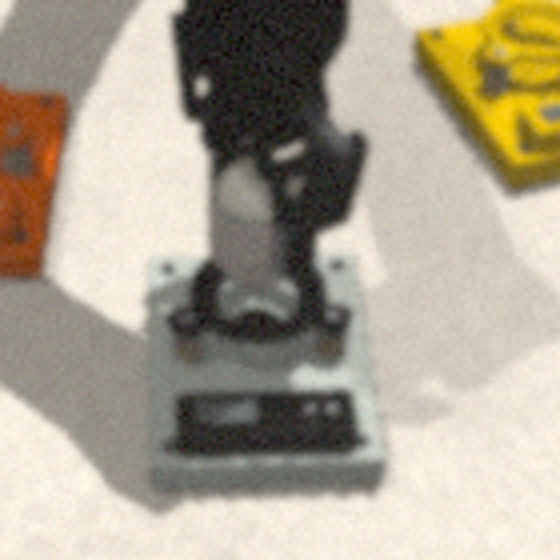

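```bash
python3 - <<'E'
from h import *
s,c=pickle.load(open('w11.pkl','rb'))
ax=s['tool_pos'][:2]-.001*np.array([.917,.399])
for z in(.0714,.0714+.03,.0714+.057):print('sensor',z,(proj('scene',[*ax,z])-[260,120])*4)
print('ring',(proj('scene',[.4925,.0105,.055])-[260,120])*4)
for z in(.0714+.014,.0714+.048):print('w',(proj('wrist',[*ax,z],c,pose(s))-[180,150])*1.8)
print('ring w',(proj('wrist',[.4925,.0105,.055],c,pose(s))-[180,150])*1.8)
E
```

```text
sensor 0.0714 [[255.67000842 263.67254237]]
sensor 0.1014 [[256.63720092 220.19902574]]
sensor 0.12840000000000001 [[257.55422979 178.9802713 ]]
ring [[254.88304334 285.38432165]]
w [[251.96402286 210.14171241]]
w [[251.74454539 286.08941136]]
ring w [[249.43111667 163.38205977]]
```

Sensor and ring line up in both views: the ring's ears centre at crop x=244 and the sensor at about 247. Descending to just about contact.

{"op": "step_arm", "data": {"offset": [[0,-0.0006,0.012],[0,-0.0006,0.022],[0,-0.0006,0.027],[0,-0.0006,0.03],[0,-0.0006,0.03]], "rot": [[0,0,0],[0,0,0],[0,0,0],[0,0,0],[0,0,0]]}}

```text
time: 12.78
tool_pos: [0.4931, 0.011, 0.0313]
ee_rot: [-1.717, -2.63, 0.0]
ft_force: [-1.0, 0.3, -0.7]
gripper_width: 0.617
```

{"op": "step_arm", "data": {"offset": [[0,0,0.002],[0,0,0.004],[0,0,0.004]], "rot": [[0,0,0],[0,0,0],[0,0,0]]}}

```text
time: 13.15
tool_pos: [0.4931, 0.0111, 0.0279]
ee_rot: [-1.717, -2.631, 0.0]
ft_force: [-2.2, 0.9, 6.2]
gripper_width: 0.622
```

Contact came where predicted, at about 0.031, and the force is following the spring (about 7 N at 3 mm). Pressing on.

{"op": "step_arm", "data": {"offset": [[0,0,0.002],[0,0,0.004],[0,0,0.006],[0,0,0.006]], "rot": [[0,0,0],[0,0,0],[0,0,0],[0,0,0]]}}

```text
time: 13.65
tool_pos: [0.493, 0.0112, 0.0227]
ee_rot: [1.717, 2.63, -0.001]
ft_force: [-3.2, 1.8, 9.6]
gripper_width: 0.622
```

{"op": "step_arm", "data": {"offset": [[0,0,0.002],[0,0,0.003],[0,0,0.003]], "rot": [[0,0,0],[0,0,0],[0,0,0]]}}

```text
time: 14.02
tool_pos: [0.4931, 0.0112, 0.0208]
ee_rot: [1.716, 2.63, -0.001]
ft_force: [-3.5, 0.1, 10.6]
gripper_width: 0.622
```

{"op": "step_arm", "data": {"offset": [[0,-0.0005,0.002],[0,-0.0005,0.004],[0,-0.0005,0.004]], "rot": [[0,0,0],[0,0,0],[0,0,0]]}}

```text
time: 14.4
tool_pos: [0.4931, 0.0112, 0.0185]
ee_rot: [1.715, 2.628, -0.0]
ft_force: [-4.2, 0.2, 13.5]
gripper_width: 0.617
```

{"op": "step_arm", "data": {"offset": [[0,0,0.002],[0,0,0.003],[0,0,0.003]], "rot": [[0,0,0],[0,0,0],[0,0,0]]}}

```text
time: 14.78
tool_pos: [0.4932, 0.0112, 0.0182]
ee_rot: [1.713, 2.626, -0.001]
ft_force: [-6.5, -0.4, 23.6]
gripper_width: 0.617
```

The force jumped from 13.5 to 23.6 N over 0.3 mm, so the ring is on its stop (13 N needed). I'll hold and look.

{"op": "step_arm", "data": {"offset": [[0,0,0.001],[0,0,0.001],[0,0,0.001],[0,0,0.001]], "rot": [[0,0,0],[0,0,0],[0,0,0],[0,0,0]]}}

```text
time: 15.28
tool_pos: [0.4932, 0.0111, 0.0186]
ee_rot: [1.713, 2.625, -0.002]
ft_force: [-4.4, -0.2, 11.8]
gripper_width: 0.622
```

```bash
python3 - <<'E'
from plant import bot
from h import *
s=bot.observe();c=bot.camera('wrist');pickle.dump((s,c),open('w12.pkl','wb'))
d=bot.camera('scene');t=bot.camera('top')
s2=bot.observe()
for q in (s,s2):print(q['time'],q['tool_pos'],q['ft_force'],q['gripper_width']*85.4)
f=lambda i,k:cv2.resize(cv2.convertScaleAbs(i,alpha=2),None,fx=k,fy=k,interpolation=cv2.INTER_CUBIC)
cv2.imwrite('pics/w12.png',f(c['image'][120:390,180:460],2));cv2.imwrite('pics/s12.png',f(d['image'][120:260,260:400],4));cv2.imwrite('pics/sf.png',np.hstack([cv2.resize(d['image'],(400,250)),cv2.resize(t['image'],(400,250))]))
E
```

```text
15.275 [0.49318677 0.01113067 0.01856039] [-4.41320798 -0.24932083 11.78025195] 53.12602680431116
15.425 [0.49317947 0.01111373 0.01854817] [-3.11742772  0.01542679 12.47327454] 52.866511963054116
```

View pics/w12.png

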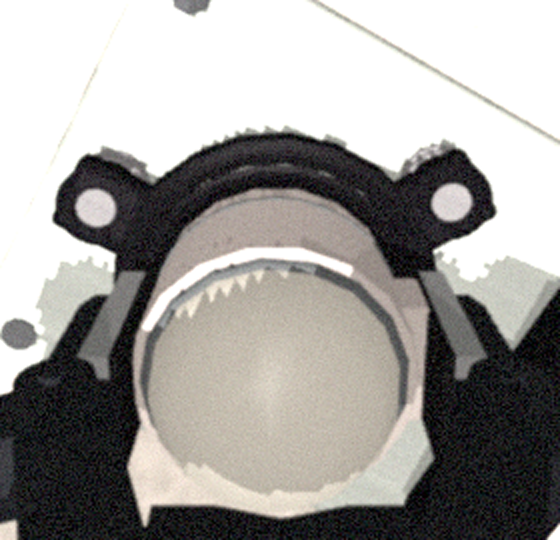

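View pics/s12.png

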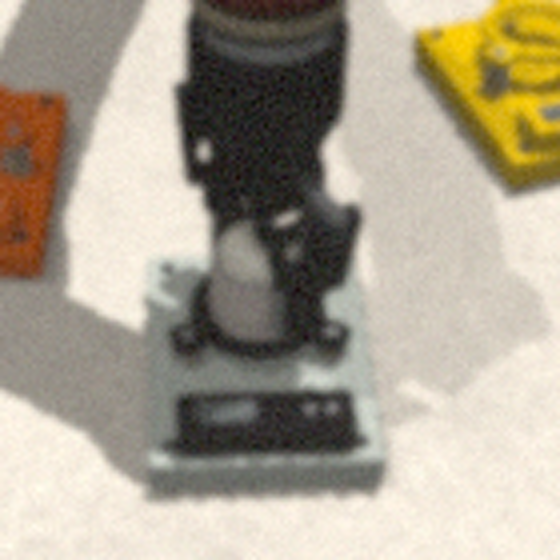

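View pics/sf.png

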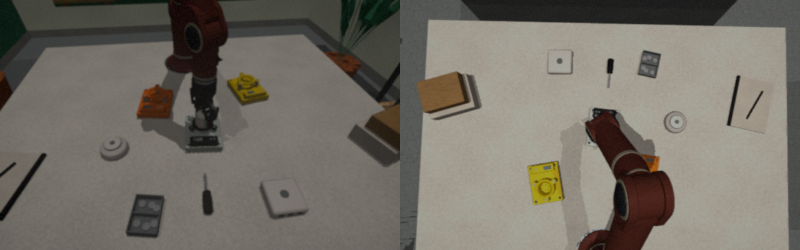

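Seated upright in the ring, drawer front flush, other objects unmoved. My last "hold" command was relative to the deflected pose, so the push dropped to about 12 N. I'll restore a firmer steady push.

{"op": "step_arm", "data": {"offset": [[0,0,0.002],[0,0,0.0035],[0,0,0.0035],[0,0,0.0035],[0,0,0.0035],[0,0,0.0035],[0,0,0.0035],[0,0,0.0035]], "rot": [[0,0,0],[0,0,0],[0,0,0],[0,0,0],[0,0,0],[0,0,0],[0,0,0],[0,0,0]]}}

```text
time: 16.42
tool_pos: [0.4932, 0.0111, 0.0181]
ee_rot: [1.711, 2.623, -0.003]
ft_force: [-7.5, 0.4, 27.9]
gripper_width: 0.617
```

```bash
python3 - <<'E'
from plant import bot
from h import *
for i in range(4):
    q=bot.observe();print(q['time'],q['tool_pos'],q['ft_force'],q['gripper_width']*85.4,abs(q['joint_velocities']).max())
    c=bot.camera('wrist')
cv2.imwrite('pics/w13.png',cv2.resize(cv2.convertScaleAbs(c['image'][120:390,180:460],alpha=2),None,fx=2,fy=2))
E
```

```text
16.425 [0.49320916 0.01106405 0.01811705] [-7.50927923  0.3992034  27.87009154] 52.710721123834986 0.0018393988343226445
16.475 [0.49322719 0.01108099 0.0181377 ] [-6.91096501  0.3973673  26.62030447] 52.98038811214869 0.0015222888874168103
16.525 [0.4932377  0.01107949 0.01814316] [-7.30594823  0.62019501 26.96593326] 53.06836474146197 0.0024025607164109373
16.575 [0.49322047 0.01107004 0.01811922] [-7.91018696  0.54988156 27.13821234] 52.97623240585674 0.001661569055135817
```

View pics/w13.png

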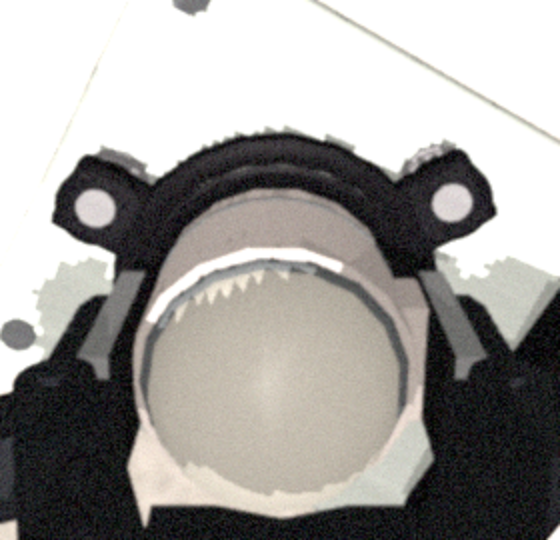

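```bash
python3 - <<'E'
from plant import bot
print(bot.hand_in());q=bot.observe();print(q['time'],q['tool_pos'],q['ft_force'])
E
```

```text
the job is handed in; nothing more can be done
None
the job is handed in; nothing more can be done
```

The battery drawer is pushed home and the sensor is seated dome up in the aluminium jig's ring. I handed in at about 16.6 s with the gripper still pressing it down.

**Drawer:** I squeezed it shut between the drawer front and the back of the body. The jaws read about 53 mm at 60 N against a nominal 54.5 mm. I put the difference down to soft pads, and the pictures show no gap behind the plate.

**Ring on its stop:** The ring took up load about where predicted and moved down about 13 mm in all. Force rose with the springs, then jumped from 13.5 to 23.6 N over 0.3 mm. At hand-in the downward push was a steady 27 N, with about 7 N sideways and no drift.

**What failed or disagreed:**
- **First squeeze:** it gripped the dome instead of the drawer, because the finger ends sit about 35 mm behind the reported tool point with the jaws open. I opened, measured that, and went lower; the sensor stayed upright.
- **First hold:** one hold command let the push drop to about 12 N, and I corrected it before handing in.
- **Ring position:** the scene camera's fit was about 4 mm off in x from the other two, so I did not use it.

The alarm, hub, screwdriver, tray and the orange and yellow look-alike jigs look unmoved in the last overview pictures, although the arm hides most of the orange jig from above.

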